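# Lay the square-finned cylinder barrel on its side over the bench stop

## Robot

A 6-joint arm with a two-finger parallel gripper is mounted at the origin on the work surface. World frame = base frame: x ahead of the robot, y to its left, z up, the work surface at z = 0. Lengths are in m, angles in rad, forces in N, time in s.
With the tool pointing down it reaches from about 0.275 to 0.975 m from the base axis. Payload 8.4 kg.
Tool frame: the origin (TCP) lies at the very end of the fingers, on their centre line; the grasp point (between the pads) lies behind it (robot.hold_point_z is the z of the grasp point in the tool frame, in m); z points along the fingers, y is the direction in which the jaws open and shut (so a half turn about z gives the same grasp; the last joint's range is limited). The gripper opens to 92 mm and grips with 3 to 60 N. Pads are 20 mm wide; open, the fingers measure 128 mm over their backs; the gripper's body (75 mm by 189 mm) begins 69 mm behind the grasp point.
Start: joints at [1.263, 0.353, 1.633, -0, 1.155, -0.002], TCP at [0.188, 0.596, 0.215] pointing down, gripper open.
Joint ranges: [-2.63, 2.63], [-0.92, 2.1], [0.06, 2.66], [-1.3, 4.44], [0, 2.69], [-3.02, 3.02]. Speed limits (rad/s): [2.22, 2.22, 2.79, 3.14, 3.14, 3.14].

## Interface

Orientations are given as a unit quaternion [x, y, z, w].
In Python, from workcell import robot, optics gives the robot as it stands.
- The arm moves only by the tool play_rows, never from a script. Its argument "increments" is text: rows parted by semicolons, each of 6 numbers parted by spaces: the shift along the tool's x, y, z in cm, then the turn, a rotation vector about the tool's x, y, z in rad. A call has 1 to 5 rows; each row is the pose to reach, as a shift and turn from the pose commanded when the call began, along the tool's axes at that moment; what a row does not reach only later rows make up. A row lasts 1/12 s, in which the tool goes at most 41.7 mm and 7.16 degrees, less where a joint would pass 70% of its speed; a pose out of reach is approached as far as the arm can. A call with a gripper value outside its range is refused whole. "claw" is the opening in per cent of the stroke, from 0 (shut) to 100 (fully open), set as the call begins (left out, the last holds). The fingers move at their own pace and stop on an object; "grip_force" is the grip in N (left out, the last holds). Time passes only in rows, so rows that repeat a pose let the fingers close. It gives the time, the measured TCP pose, the force and the opening at its end, in the units of the state.
- robot.state(): the state, without advancing time (a new reading comes with each control period).
- optics.get_image(name): name is "scene" or "top" or "wrist"; returns (picture, depth): 420x560x3 uint8, red, green, blue; 420x560 float32, m along the optical axis (not along the pixel's ray), 0 where there is no reading.
- optics.get_calibration(name): a dict with "K" (3x3 intrinsics, pixels), "world_to_cam" (4x4, takes a point from world to camera coordinates); the wrist camera has in their place "tool_from_camera" (4x4, takes a point from camera to tool coordinates, whose origin is the TCP and whose axes are the flange's). Camera axes: x right, y up, looking along -z (the intrinsics and any distortion apply to the point x, -y, -z); pixel columns grow to the right and rows downward; lengths in m; the calibration is good to about 2 mm. A picture is of the moment at which its call begins: read the wrist's pose just before it. get_calibration takes no time and is no camera call.
- robot.finish_job(): hands the job in, once; it reports no verdict.
The state is a dict: "time_s": time; "joint_pos": joint angles; "qvel": joint speeds; "effort": joint torques, N m; "eef_pos": TCP position; "tcp_rot": TCP orientation; "contact_force": force on the tool from outside, world axes, zero at the start; "wrist_torque": the same for the moment, N m; "width": finger opening in m.
Only numpy, scipy, OpenCV 4.12 (cv2) and the standard library are available. Lean on these libraries where they do the work, as an engineer would, in place of code of your own. Each camera call takes 0.05 s, during which the arm holds its last target. There are 200 camera calls.

## Task

On this moped-parts stall, two engine barrels stand in front of a low steel stop. Without lifting it, slide the square-finned barrel, still standing, up against the stop until it sits square to it; then push it near its top so that it tips over the stop and lies flat on the rubber pad with its port facing up. Leave the round-finned barrel and the brake drum alone, and do not tip the square barrel anywhere else.

Things in the scene. Friction and masses are not known exactly. Their poses are not given: they have to be found in the camera images.
- square_barrel: Grey cast engine barrel with square fins, standing: 60 mm deep (x) by 64 wide (y) by 92 high (z), 0.45 to 0.75 kg, sides flat to push. Origin: centre of its underside. Starts 30 to 55 mm short of the stop, x axis towards the stop within 10 degrees. Port (flat flange, 20 mm dark hole) on its -x side, away from the stop. Pushed below 35 mm it slides, near its top it tips, its pushed side rising.
- stop: Fixed steel strip 340 mm long, 14 thick, 10 high, and behind it, level with it, a black rubber pad 10 mm high, 146 deep, 340 long. Origin: at table height, middle of the strip's near face, which the barrels stand in front of. x axis: level, from that face over strip and pad (the way to push); y axis: along the strip.
- round_barrel: Bystander, leave alone: barrel with round fins, 64 mm diameter, 92 mm high, of the same grey aluminium, standing in front of the same stop about 150 mm beside the square one, on either side. Origin: centre of its underside.
- brake_drum: Bystander, leave alone: dark steel brake drum, 90 mm diameter, 44 mm high with its hub, lying on the table beyond the pad. Origin: centre of its underside.
There are look-alikes about, which are no part of the job. Leave any green or pink look-alike of the square_barrel alone.

How it is judged:
By the outcome, as a careful person would: the job done as asked, in the order asked, and still so for the second after the job is handed in, with the robot touching nothing.
It also fails if it takes over 34 s, if anything falls off the work surface, if the arm or the gripper's body presses on something with over 40 N, if the wrist force passes 120 N, or if a joint passes its speed limit or range.

## Working session

There is one attempt and no reset: what is moved stays moved. The work goes in short steps, Python scripts to look and compute and a tool call to move; the robot and the scene stay as the last step left them, time stands still between calls to the robot, and variables do not carry over. Pictures are saved under pics/ and viewed, about 8 in all and at most 12, crops included, and the job is handed in when it is done.

Besides the shell and the picture viewer there is one more tool, called after "Emit:" by a JSON object that holds its "fn" and its "kwargs". play_rows: Moves the arm, as the interface text tells. Its arguments: {"type":"object","properties":{"increments":{"type":"string"},"claw":{"type":"number"},"grip_force":{"type":"number"}},"required":["increments"]}

```bash
ls; mkdir -p pics; python3 - <<'E'
from workcell import robot, optics
import numpy as np, cv2
for n in ("scene","top"):
    p,d=optics.get_image(n); np.savez(f"{n}0.npz",p=p,d=d); cv2.imwrite(f"pics/{n}0.png",p[...,::-1])
    c=optics.get_calibration(n); print(n,{k:np.round(v,3).tolist() if not isinstance(v,str) else v for k,v in c.items()})
c=optics.get_calibration("wrist");print(c); print(robot.state(), robot.hold_point_z)
E
```

```text
pics
scene {'K': [[537.713, 0.0, 276.082], [0.0, 537.713, 218.478], [0.0, 0.0, 1.0]], 'world_to_cam': [[-0.237, 0.971, -0.013, 0.085], [-0.575, -0.129, 0.808, 0.27], [0.783, 0.199, 0.589, -1.609], [0.0, 0.0, 0.0, 1.0]]}
top {'K': [[408.278, 0.0, 278.608], [0.0, 408.278, 208.082], [0.0, 0.0, 1.0]], 'world_to_cam': [[-0.017, -1.0, -0.013, 0.069], [0.989, -0.018, 0.145, -0.535], [-0.145, -0.011, 0.989, -0.911], [0.0, 0.0, 0.0, 1.0]]}
{'K': array([[289.96979817,   0.        , 280.91311297],
       [  0.        , 289.96979817, 210.60382557],
       [  0.        ,   0.        ,   1.        ]]), 'tool_from_camera': array([[ 1.37424679e-03,  9.70363720e-01,  2.41645117e-01,
         6.78476275e-02],
       [ 9.99999046e-01, -1.36687885e-03, -1.98124589e-04,
        -2.69601310e-04],
       [ 1.38046685e-04,  2.41645158e-01, -9.70364673e-01,
        -1.69800737e-01],
       [ 0.00000000e+00,  0.00000000e+00,  0.00000000e+00,
         1.00000000e+00]])}
{'time_s': 0.1, 'joint_pos': array([ 1.26258719e+00,  3.53547604e-01,  1.63405263e+00, -5.57360260e-05,
        1.15522970e+00, -2.39788489e-03]), 'qvel': array([-0.00209176, -0.00119753, -0.00121487, -0.00090719,  0.00070395,
        0.00092849]), 'effort': array([-9.62189333e-04, -5.94904232e+01, -3.34932160e+01,  6.98837405e-02,
        1.83653872e-02, -4.99225962e-05]), 'eef_pos': array([0.18804588, 0.59556598, 0.21396137]), 'tcp_rot': array([ 1.52299334e-01,  9.88334219e-01, -6.15135851e-04, -7.05086527e-05]), 'contact_force': array([ 0.07300332, -0.7277746 ,  0.03085212]), 'wrist_torque': array([-0.00557715,  0.0477947 ,  0.01090057]), 'width': 0.0914854693226273} -0.0187
```

View pics/scene0.png

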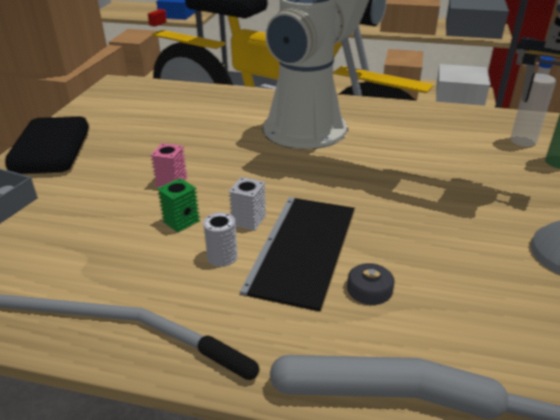

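View pics/top0.png

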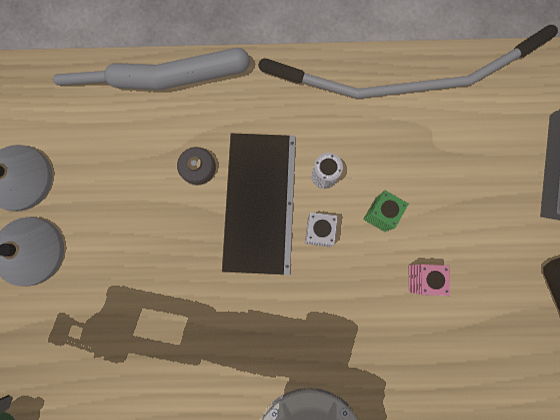

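The scene picture shows the square barrel (248,203) near the robot and the round one (221,238), with the stop strip and pad to their right. In the top view, the square barrel is at (322,229), the round at (328,168), the strip at column ~291, the drum at (196,165) and the green look-alike at (387,210). Pushing is towards about +y world.

```bash
cat > h.py <<'E'
from workcell import robot, optics
import numpy as np, cv2
from scipy.spatial.transform import Rotation as R
def cloud(n,p=None,d=None):
    if p is None: p,d=optics.get_image(n)
    c=optics.get_calibration(n); K=c["K"]
    if n=="wrist":
        s=robot.state(); T=np.eye(4); T[:3,:3]=R.from_quat(s["tcp_rot"]).as_matrix(); T[:3,3]=s["eef_pos"]; M=T@c["tool_from_camera"]
    else: M=np.linalg.inv(c["world_to_cam"])
    v,u=np.mgrid[:420,:560]
    P=np.stack([(u-K[0,2])/K[0,0]*d,-(v-K[1,2])/K[1,1]*d,-d],-1)
    return p,d,P@M[:3,:3].T+M[:3,3]
E
python3 - <<'E'
from h import *
for n in ("top","scene"):
    z=np.load(f"{n}0.npz"); p,d,W=cloud(n,z["p"],z["d"])
    c=optics.get_calibration(n); print([k for k in c])
    table=(d>0)&(abs(W[...,2])<.006); print(n,"z table",np.median(W[table][:,2]))
    g=p.astype(int); 
    pad=(g.max(-1)<60)&(d>0)&(W[...,1]>.0)&(abs(W[...,2]-.01)<.012)
    ns,l,st,ce=cv2.connectedComponentsWithStats(pad.astype(np.uint8)); i=1+st[1:,4].argmax()
    Q=W[l==i]; r=cv2.minAreaRect(Q[:,:2].astype(np.float32)); print("pad",st[i],r,np.round(cv2.boxPoints(r),4).tolist(),np.median(Q[:,2]))
    obj=(d>0)&(W[...,2]>.03)&(W[...,2]<.12)
    ns,l,st,ce=cv2.connectedComponentsWithStats(obj.astype(np.uint8))
    for i in range(1,ns):
        if st[i,4]<80: continue
        Q=W[l==i]; zt=np.percentile(Q[:,2],95); 
        if abs(zt-.092)>.02: continue
        T=Q[Q[:,2]>zt-.008]; r=cv2.minAreaRect(T[:,:2].astype(np.float32)); print(st[i].tolist(),p[l==i].mean(0).round(),zt,np.round(r[0],4),np.round(r[1],4),r[2])
E
```

```text
['K', 'world_to_cam']
top z table 5.128955032912552e-05
pad [ 222  134   67  140 8129] ((0.5578676462173462, 0.11358910799026489), (0.14455218613147736, 0.33720138669013977), 86.49420928955078) [[0.38519999384880066, 0.05180000141263008], [0.7217000126838684, 0.031099999323487282], [0.7305999994277954, 0.1754000037908554], [0.39399999380111694, 0.19599999487400055]] 0.010050843391733566
[312, 153, 31, 34, 778] [128. 122. 123.] 0.09466179603862188 [ 0.6198 -0.0524] [0.0626 0.0625] 12.9802885055542
[366, 191, 43, 40, 1010] [ 71. 103.  66.] 0.09473555021108655 [ 0.522  -0.1837] [0.0601 0.0645] 58.32938003540039
[306, 213, 31, 34, 881] [131. 127. 129.] 0.09470775070349546 [ 0.4823 -0.0345] [0.0597 0.0639] 81.56246948242188
[0, 220, 56, 64, 2743] [107. 106. 108.] 0.08706102508379425 [0.4476 0.6565] [0.0266 0.0241] 2.0443038940429688
[413, 265, 37, 31, 1106] [143.  97. 109.] 0.09444407317886189 [ 0.3677 -0.2724] [0.0609 0.0636] 87.95486450195312
['K', 'world_to_cam']
scene z table 0.0003082305867117552
pad [ 247  199  106  112 7097] ((0.56058669090271, 0.11387918144464493), (0.14451204240322113, 0.34368982911109924), 86.47277069091797) [[0.3846000134944916, 0.052299998700618744], [0.7276999950408936, 0.031199999153614044], [0.7365999817848206, 0.1754000037908554], [0.3935000002384186, 0.19660000503063202]] 0.010220908876912516
[185, 0, 83, 17, 971] [14. 15. 16.] 0.08579587988405929 [-1.0281 -0.5362] [0.0814 0.2307] 7.664770126342773
[548, 120, 12, 38, 265] [53. 72. 46.] 0.10872254893185548 [0.0581 0.6662] [0.0256 0.0064] 15.731988906860352
[151, 143, 48, 78, 2243] [74. 78. 63.] 0.09427722207281661 [ 0.4465 -0.227 ] [0.2643 0.0814] 30.02404022216797
[229, 177, 37, 42, 1200] [111. 110. 113.] 0.09380035226595103 [ 0.4855 -0.0341] [0.0621 0.072 ] 81.93982696533203
[204, 212, 33, 43, 1190] [108. 107. 110.] 0.09409445923853132 [ 0.6223 -0.0508] [0.0654 0.0621] 19.00051498413086
```

```bash
cat >> h.py <<'E'
S=np.array([.0614,.9981,0]); T=np.array([.9981,-.0614,0])
def go(s,t,z,tilt=10):
    """print tool-frame increment (cm, rad) to stop-frame pose; tilt: tip leading"""
    st=robot.state(); Rc=R.from_quat(st["tcp_rot"]); a=np.radians(tilt)
    zt=S*np.sin(a)-np.array([0,0,1])*np.cos(a); xt=S*np.cos(a)+np.array([0,0,1])*np.sin(a)
    Rt=R.from_matrix(np.stack([xt,np.cross(zt,xt),zt],1))
    p=s*S+t*T+np.array([0,0,z]); e=st["eef_pos"]
    print("t",round(st["time_s"],2),"now s,t,z",np.round([e@S,e@T,e[2]],4),"F",np.round([st["contact_force"]@S,st["contact_force"]@T,st["contact_force"][2]],1))
    print("delta",np.round(Rc.inv().apply(p-e)*100,2),np.round((Rc.inv()*Rt).as_rotvec(),3))
E
python3 -c "from h import *; go(-.07,.485,.2)"
```

```text
t 0.1 now s,t,z [0.606  0.1511 0.214 ] F [-0.7  0.1  0. ]
delta [-48.75 -57.51   1.47] [-0.117  0.149  1.323]
```

Emit:
{"fn": "play_rows", "kwargs": {"increments": "-48.8 -57.5 1.5 -0.117 0.149 1.323; -48.8 -57.5 1.5 -0.117 0.149 1.323; -48.8 -57.5 1.5 -0.117 0.149 1.323; -48.8 -57.5 1.5 -0.117 0.149 1.323; -48.8 -57.5 1.5 -0.117 0.149 1.323", "claw": 20}}

```text
time_s: 0.52
eef_pos: [0.2689, 0.4021, 0.21]
tcp_rot: [0.448, 0.893, 0.032, -0.03]
contact_force: [1.3, -0.0, 1.0]
width: 0.0606
```

```bash
python3 -c "from h import *; go(-.07,.485,.2)"
```

```text
t 0.52 now s,t,z [0.4178 0.2437 0.21  ] F [0.1 1.3 1. ]
delta [-52.72 -13.03  -3.73] [-0.061  0.078  0.699]
```

Emit:
{"fn": "play_rows", "kwargs": {"increments": "-52.7 -13 -3.7 -0.061 0.078 0.7; -52.7 -13 -3.7 -0.061 0.078 0.7; -52.7 -13 -3.7 -0.061 0.078 0.7; -52.7 -13 -3.7 -0.061 0.078 0.7; -52.7 -13 -3.7 -0.061 0.078 0.7"}}

```text
time_s: 0.93
eef_pos: [0.3508, 0.2106, 0.2066]
tcp_rot: [0.698, 0.711, 0.061, -0.057]
contact_force: [1.8, 0.3, 0.2]
width: 0.0273
```

```bash
python3 -c "from h import *; go(-.07,.485,.2)"
```

```text
t 0.93 now s,t,z [0.2317 0.3372 0.2066] F [0.4 1.7 0.2]
delta [-30.95  12.32  -4.42] [-0.006  0.008  0.08 ]
```

Emit:
{"fn": "play_rows", "kwargs": {"increments": "-31 12.3 -4.4 -0.006 0.008 0.08; -31 12.3 -4.4 -0.006 0.008 0.08; -31 12.3 -4.4 -0.006 0.008 0.08; -31 12.3 -4.4 -0.006 0.008 0.08; -31 12.3 -4.4 -0.006 0.008 0.08"}}

```text
time_s: 1.35
eef_pos: [0.4317, 0.0182, 0.2025]
tcp_rot: [0.724, 0.684, 0.063, -0.06]
contact_force: [1.6, 1.0, -0.4]
width: 0.0185
```

```bash
python3 -c "from h import *; go(-.07,.485,.2)"
```

```text
t 1.35 now s,t,z [0.0447 0.4297 0.2025] F [ 1.1  1.5 -0.4]
delta [-11.37   5.47  -1.74] [-0.001  0.001  0.005]
```

Emit:
{"fn": "play_rows", "kwargs": {"increments": "-11.4 5.5 -1.7 0 0 0.005; -11.4 5.5 -1.7 0 0 0.005; -11.4 5.5 -1.7 0 0 0.005; -11.4 5.5 -1.7 0 0 0.005; -11.4 5.5 -1.7 0 0 0.005"}}

```text
time_s: 1.77
eef_pos: [0.4804, -0.0996, 0.199]
tcp_rot: [0.727, 0.681, 0.062, -0.06]
contact_force: [-0.0, 0.5, -0.3]
width: 0.0185
```

```bash
python3 - <<'E'
from h import *
go(-.07,.485,.1)
go(-.067,.485,.025)
p,d,W=cloud("wrist"); cv2.imwrite("pics/w1.png",p[...,::-1])
s=W@S;t=W@T
m=(d>0)&(W[...,2]>.08)&(W[...,2]<.11)&(abs(t-.485)<.06)&(s>-.06)&(s<.06)
r=cv2.minAreaRect(np.stack([s[m],t[m]],1).astype(np.float32)); print(m.sum(),r)
m=(d>0)&(abs(W[...,2]-.01)<.004)&(s>.03)&(s<.09)&(t>.36)&(t<.7)
print(m.sum(), np.percentile(s[m],[0,1,2,5]))
for a in (.40,.42,.44,.53,.55,.57):
    k=m&(abs(t-a)<.01); print(a,k.sum(),np.percentile(s[k],[1,3]) if k.any() else 0)
E
```

```text
t 1.77 now s,t,z [-0.0699  0.4856  0.199 ] F [ 0.5 -0.1 -0.3]
delta [-1.71 -0.04  9.75] [-0.002  0.001 -0.003]
t 1.77 now s,t,z [-0.0699  0.4856  0.199 ] F [ 0.5 -0.1 -0.3]
delta [-2.71 -0.03 17.19] [-0.002  0.001 -0.003]
4002 ((-0.003550313413143158, 0.48317089676856995), (0.060135796666145325, 0.06416162848472595), 4.934786319732666)
6118 [0.06162823 0.06220216 0.0623955  0.06293757]
0.4 384 [0.06205673 0.06225229]
0.42 384 [0.06195239 0.06220673]
0.44 382 [0.06201872 0.06227557]
0.53 385 [0.06234311 0.06240696]
0.55 381 [0.06233393 0.06252158]
0.57 377 [0.06242765 0.06264484]
```

Emit:
{"fn": "play_rows", "kwargs": {"increments": "-0.7 -0.2 4 0 0 0; -1.4 -0.2 8 0 0 0; -2 -0.2 12 0 0 0; -2.7 -0.2 17.2 0 0 0; -2.7 -0.2 17.2 0 0 0"}}

```text
time_s: 2.23
eef_pos: [0.4737, -0.0917, 0.0211]
tcp_rot: [0.725, 0.683, 0.061, -0.063]
contact_force: [-1.0, 0.2, -0.1]
width: 0.0185
```

```bash
python3 -c "from h import *; go(-.067,.483,.025);go(-.047,.483,.025);go(-.012,.483,.025)"
```

```text
t 2.23 now s,t,z [-0.0624  0.4784  0.0211] F [ 0.2 -1.  -0.1]
delta [-0.38  0.45 -0.47] [-0.009 -0.001  0.001]
t 2.23 now s,t,z [-0.0624  0.4784  0.0211] F [ 0.2 -1.  -0.1]
delta [ 1.58  0.45 -0.12] [-0.009 -0.001  0.001]
t 2.23 now s,t,z [-0.0624  0.4784  0.0211] F [ 0.2 -1.  -0.1]
delta [5.03 0.46 0.49] [-0.009 -0.001  0.001]
```

Emit:
{"fn": "play_rows", "kwargs": {"increments": "0.4 0.4 -0.3 0 0 0; 0.8 0.4 -0.2 0 0 0; 1.2 0.4 -0.2 0 0 0; 1.4 0.4 -0.1 0 0 0; 1.6 0.4 -0.1 0 0 0"}}

```text
time_s: 2.65
eef_pos: [0.4841, -0.0789, 0.031]
tcp_rot: [0.725, 0.683, 0.063, -0.058]
contact_force: [0.4, 0.2, 0.4]
width: 0.0186
```

```bash
python3 -c "from h import *; go(-.047,.483,.025);go(-.027,.483,.025);go(-.01,.483,.025)"
```

```text
t 2.65 now s,t,z [-0.0491  0.4881  0.031 ] F [0.2 0.4 0.4]
delta [ 0.1  -0.51  0.63] [0.001 0.002 0.001]
t 2.65 now s,t,z [-0.0491  0.4881  0.031 ] F [0.2 0.4 0.4]
delta [ 2.07 -0.51  0.97] [0.001 0.002 0.001]
t 2.65 now s,t,z [-0.0491  0.4881  0.031 ] F [0.2 0.4 0.4]
delta [ 3.75 -0.5   1.26] [0.001 0.002 0.001]
```

Emit:
{"fn": "play_rows", "kwargs": {"increments": "0.4 -0.5 0.7 0 0 0; 0.8 -0.5 0.8 0 0 0; 1.2 -0.5 0.8 0 0 0; 1.6 -0.5 0.9 0 0 0; 2 -0.5 1 0 0 0"}}

```text
time_s: 3.07
eef_pos: [0.4795, -0.0574, 0.023]
tcp_rot: [0.726, 0.683, 0.063, -0.059]
contact_force: [-1.6, -5.3, 5.3]
width: 0.0182
```

```bash
python3 -c "from h import *; go(-.017,.483,.025);go(-.010,.483,.025)"
```

```text
t 3.07 now s,t,z [-0.0279  0.4821  0.023 ] F [-5.4 -1.3  5.3]
delta [ 1.11  0.09 -0.01] [-0.001  0.002  0.   ]
t 3.07 now s,t,z [-0.0279  0.4821  0.023 ] F [-5.4 -1.3  5.3]
delta [1.8  0.09 0.11] [-0.001  0.002  0.   ]
```

Emit:
{"fn": "play_rows", "kwargs": {"increments": "0.3 0.1 0 0 0 0; 0.6 0.1 0.1 0 0 0; 0.9 0.1 0.1 0 0 0; 1.2 0.1 0.2 0 0 0; 1.4 0.1 0.2 0 0 0"}}

```text
time_s: 3.48
eef_pos: [0.481, -0.0431, 0.0231]
tcp_rot: [0.726, 0.683, 0.062, -0.06]
contact_force: [0.1, -2.3, -2.0]
width: 0.018
```

```bash
cat > m.py <<'E'
from h import *
import sys
def meas(n,save=None):
    p,d,W=cloud(n)
    if save: cv2.imwrite("pics/"+save,p[...,::-1])
    s=W@S;t=W@T
    m=(d>0)&(W[...,2]>.085)&(W[...,2]<.1)&(abs(t-.485)<.05)&(s>-.035)&(s<.08)
    q=p.max(-1)
    r=cv2.minAreaRect(np.stack([s[m],t[m]],1).astype(np.float32)); print(n,m.sum(),np.round(r[0],4),np.round(r[1],4),r[2])
E
python3 -c "
from m import *
go(-.010,.483,.025); meas('top'); meas('wrist')"
```

```text
t 3.48 now s,t,z [-0.0135  0.4827  0.0231] F [-2.3  0.2 -2. ]
delta [ 0.37  0.03 -0.13] [-0.002  0.001  0.   ]
top 783 [0.0264 0.4809] [0.064  0.0597] 89.84464263916016
wrist 26953 [0.0107 0.4821] [0.0913 0.0643] 0.02857249230146408
```

Emit:
{"fn": "play_rows", "kwargs": {"increments": "0.1 0 0 0 0 0; 0.2 0 0 0 0 0; 0.3 0 0.1 0 0 0; 0.4 0 0.1 0 0 0; 0.4 0 0.1 0 0 0"}}

```text
time_s: 4.0
eef_pos: [0.4814, -0.0393, 0.0229]
tcp_rot: [0.726, 0.683, 0.063, -0.06]
contact_force: [-0.3, -3.7, -0.2]
width: 0.0183
```

Emit:
{"fn": "play_rows", "kwargs": {"increments": "0.1 0 0 0 0 0; 0.2 0 0 0 0 0; 0.2 0 0 0 0 0"}}

```text
time_s: 4.25
eef_pos: [0.4814, -0.038, 0.0232]
tcp_rot: [0.725, 0.683, 0.062, -0.059]
contact_force: [-1.3, -8.2, 0.0]
width: 0.0187
```

```bash
python3 -c "
from m import *
go(-.010,.483,.025); meas('top')"
```

```text
t 4.25 now s,t,z [-0.0084  0.4828  0.0232] F [-8.3 -0.8  0. ]
delta [-0.13  0.02 -0.21] [-0.001  0.003  0.001]
top 785 [0.0251 0.4809] [0.0721 0.0639] 0.08493474870920181
```

Emit:
{"fn": "play_rows", "kwargs": {"increments": "0.1 0 0 0 0 0; 0.2 0 0 0 0 0; 0.2 0 0 0 0 0"}}

```text
time_s: 4.55
eef_pos: [0.4815, -0.0374, 0.0236]
tcp_rot: [0.725, 0.683, 0.062, -0.058]
contact_force: [-4.8, -19.3, 2.7]
width: 0.0181
```

```bash
python3 -c "
from m import *
go(-.010,.483,.025); meas('top')
p,d=optics.get_image('scene'); cv2.imwrite('pics/s2.png',cv2.resize(p[130:310,150:390,::-1],None,fx=3,fy=3)) "
```

```text
t 4.55 now s,t,z [-0.0078  0.4829  0.0236] F [-19.5  -3.6   2.7]
delta [-0.19  0.01 -0.18] [-0.001  0.005  0.002]
top 775 [0.0325 0.4809] [0.0641 0.0587] 89.85040283203125
```

View pics/s2.png

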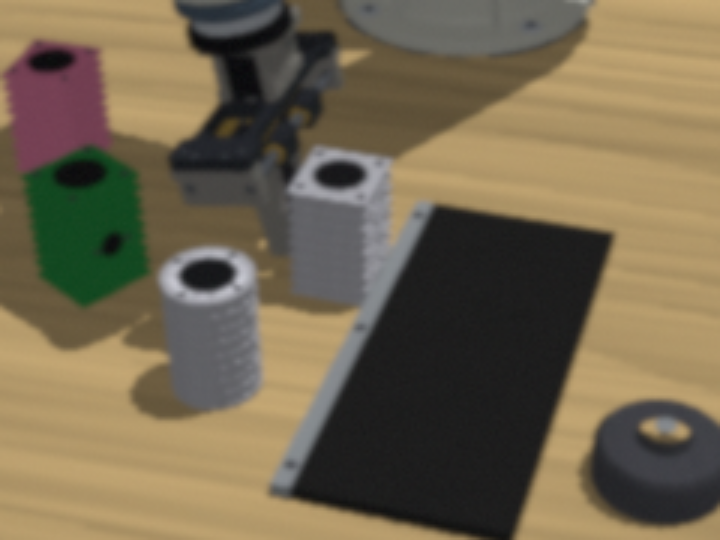

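The crop shows the square barrel (340,225) standing upright against the strip at about (400,250). The gripper is behind it, and the round barrel (210,330) is untouched. The force rise to 19 N and the 0.15° angle confirm it sits square. Next I back off, rise and push near the top.

Emit:
{"fn": "play_rows", "kwargs": {"increments": "-1 0 -0.2 0 0 0; -2 0 -0.3 0 0 0; -2 0 -0.3 0 0 0; -1.5 0 -3 0 0 0; -1 0 -5.9 0 0 0"}}

```text
time_s: 5.07
eef_pos: [0.4786, -0.0549, 0.0792]
tcp_rot: [0.726, 0.682, 0.061, -0.062]
contact_force: [-0.0, -1.5, 0.2]
width: 0.018
```

Emit:
{"fn": "play_rows", "kwargs": {"increments": "0 0 0 0 0 0; 0 0 0 0 0 0"}}

```text
time_s: 5.23
eef_pos: [0.4816, -0.0554, 0.0812]
tcp_rot: [0.726, 0.683, 0.064, -0.059]
contact_force: [0.0, 0.3, 0.8]
width: 0.0185
```

```bash
python3 -c "
from m import *
go(-.010,.483,.082); go(.035,.483,.082);meas('top')"
```

```text
t 5.23 now s,t,z [-0.0257  0.484   0.0812] F [0.3 0.  0.8]
delta [ 1.56 -0.1   0.19] [0.001 0.001 0.001]
t 5.23 now s,t,z [-0.0257  0.484   0.0812] F [0.3 0.  0.8]
delta [ 5.99 -0.1   0.97] [0.001 0.001 0.001]
top 832 [0.0171 0.481 ] [0.0874 0.0641] 0.002328993519768119
```

Emit:
{"fn": "play_rows", "kwargs": {"increments": "0.5 -0.1 0 0 0 0; 1 -0.1 0.1 0 0 0; 1.5 -0.1 0.2 0 0 0; 1.8 -0.1 0.2 0 0 0; 2.1 -0.1 0.3 0 0 0"}}

```text
time_s: 5.7
eef_pos: [0.4808, -0.0343, 0.0805]
tcp_rot: [0.725, 0.683, 0.062, -0.059]
contact_force: [-1.6, -7.2, 7.2]
width: 0.0184
```

Emit:
{"fn": "play_rows", "kwargs": {"increments": "0.3 0 0 0 0 0; 0.6 0 0.1 0 0 0; 0.9 0 0.2 0 0 0; 1.2 0 0.2 0 0 0; 1.2 0 0.2 0 0 0"}}

```text
time_s: 6.12
eef_pos: [0.4823, -0.0221, 0.0811]
tcp_rot: [0.725, 0.683, 0.063, -0.059]
contact_force: [-0.1, -3.9, 3.8]
width: 0.0184
```

```bash
python3 -c "
from m import *
go(.02,.483,.082)
p,d=optics.get_image('scene'); cv2.imwrite('pics/s3.png',cv2.resize(p[130:310,150:390,::-1],None,fx=3,fy=3)) "
```

```text
t 6.12 now s,t,z [0.0076 0.4828 0.0811] F [-3.9  0.1  3.8]
delta [1.24 0.02 0.12] [-0.     0.002  0.001]
```

View pics/s3.png

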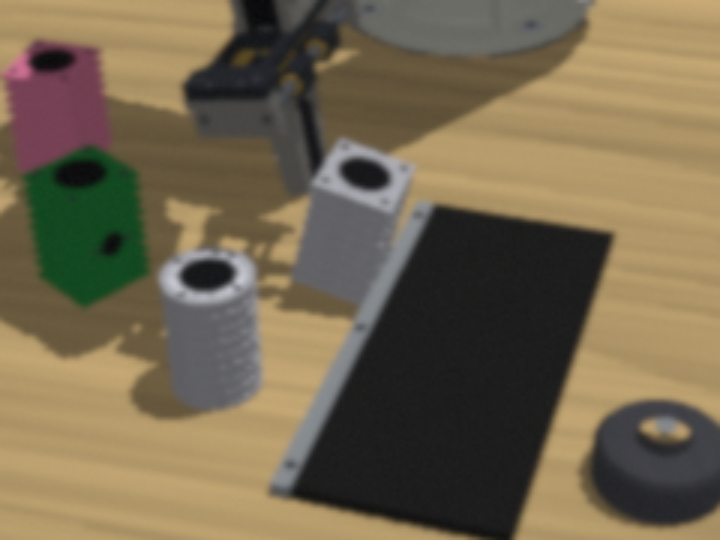

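The crop shows the barrel tipping about 12° over the strip with the fingertips behind its top edge (310,185). It is going as planned.

Emit:
{"fn": "play_rows", "kwargs": {"increments": "0.3 0 0 0 0 0; 0.6 0 0.1 0 0 0; 0.9 0 0.1 0 0 0; 1.2 0 0.2 0 0 0; 1.2 0 0.2 0 0 0"}}

```text
time_s: 6.58
eef_pos: [0.4831, -0.0096, 0.0812]
tcp_rot: [0.725, 0.683, 0.063, -0.059]
contact_force: [1.2, -3.7, 4.7]
width: 0.0185
```

Emit:
{"fn": "play_rows", "kwargs": {"increments": "0.3 0 0 0 0 0; 0.6 0 0.1 0 0 0; 0.9 0 0.1 0 0 0; 0.9 0 0.1 0 0 0"}}

```text
time_s: 6.92
eef_pos: [0.4832, -0.0003, 0.0816]
tcp_rot: [0.726, 0.683, 0.063, -0.06]
contact_force: [0.2, -0.1, 1.9]
width: 0.0185
```

```bash
python3 -c "
from m import *
go(.04,.483,.085)
p,d=optics.get_image('scene'); cv2.imwrite('pics/s4.png',cv2.resize(p[130:310,150:390,::-1],None,fx=3,fy=3)) "
```

```text
t 6.92 now s,t,z [0.0294 0.4823 0.0816] F [-0.1  0.2  1.9]
delta [ 1.11  0.07 -0.15] [-0.001  0.001  0.001]
```

View pics/s4.png

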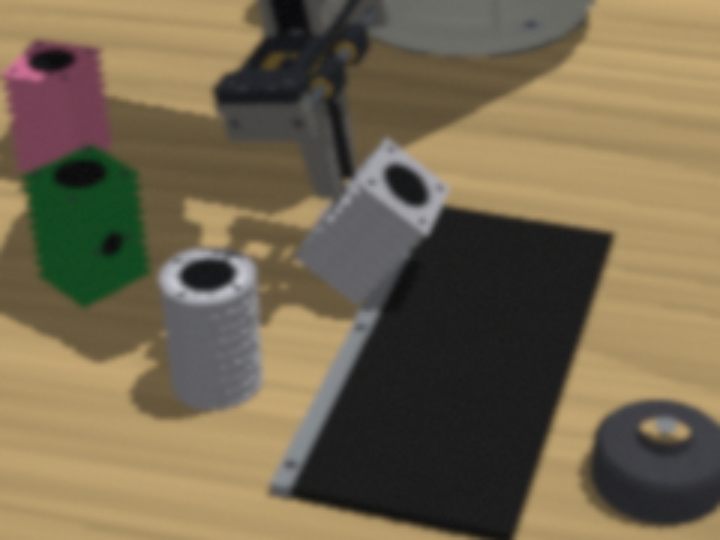

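The crop shows the barrel at about 40°, almost at balance, still square to the strip. A little more push should finish it.

Emit:
{"fn": "play_rows", "kwargs": {"increments": "0.3 0 0 0 0 0; 0.5 0 0.1 0 0 0; 0.5 0 0.1 0 0 0; 0.5 0 0.1 0 0 0; 0.5 0 0.1 0 0 0"}}

```text
time_s: 7.38
eef_pos: [0.4826, 0.0044, 0.081]
tcp_rot: [0.726, 0.683, 0.062, -0.06]
contact_force: [-0.6, 0.4, -0.6]
width: 0.0187
```

```bash
python3 -c "
from m import *
go(.04,.483,.085)
p,d=optics.get_image('scene'); cv2.imwrite('pics/s5.png',cv2.resize(p[130:310,150:390,::-1],None,fx=3,fy=3)) "
```

```text
t 7.38 now s,t,z [0.0341 0.4814 0.081 ] F [ 0.3 -0.6 -0.6]
delta [ 0.65  0.16 -0.29] [-0.003  0.001  0.   ]
```

View pics/s5.png

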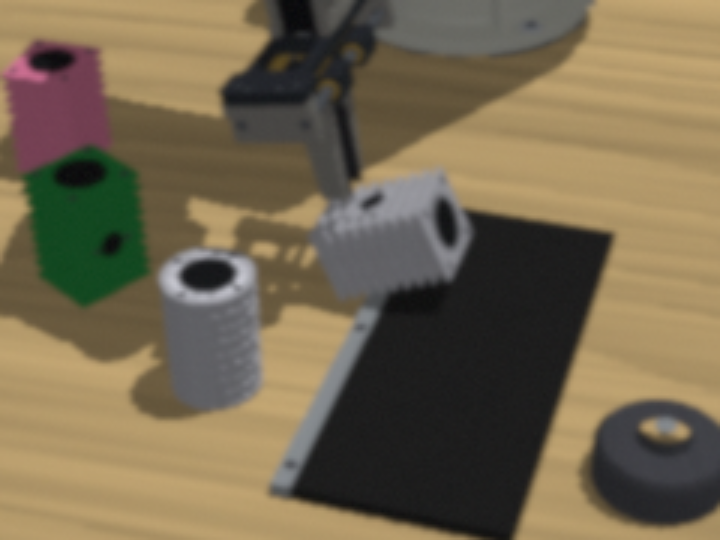

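The barrel has passed balance and is falling onto the pad with its port (372,200) up. I back off and check.

Emit:
{"fn": "play_rows", "kwargs": {"increments": "-0.2 0 -2 0 0 0; -1 0 -5 0 0 0; -2 0 -8 0 0 0; -4 0 -11 0 0 0; -7 0 -13 0 0 0"}}

```text
time_s: 7.85
eef_pos: [0.4783, -0.0871, 0.2001]
tcp_rot: [0.725, 0.683, 0.063, -0.059]
contact_force: [0.6, -0.4, -0.5]
width: 0.0186
```

Emit:
{"fn": "play_rows", "kwargs": {"increments": "-3 0 -1 0 0 0; -3 0 -1 0 0 0; -3 0 -1 0 0 0; -3 0 -1 0 0 0; -3 0 -1 0 0 0"}}

```text
time_s: 8.27
eef_pos: [0.4752, -0.1172, 0.2014]
tcp_rot: [0.725, 0.683, 0.062, -0.061]
contact_force: [-0.5, 0.1, 0.6]
width: 0.0183
```

```bash
python3 -c "
from h import *
go(.04,.483,.085)
p,d,W=cloud('top'); s=W@S;t=W@T; z=W[...,2]
m=(d>0)&(z>.06)&(z<.085)&(s>.02)&(s<.2)&(abs(t-.483)<.06)
print(m.sum(),cv2.minAreaRect(np.stack([s[m],t[m]],1).astype(np.float32)),np.percentile(z[m],[5,50,95]))
A=np.c_[s[m],t[m],np.ones(m.sum())];print(np.linalg.lstsq(A,z[m],rcond=None)[0])
r=(d>0)&(z>.085)&(z<.1)&(abs(t-.6218)<.045)&(abs(s+.014)<.05);print('round',cv2.minAreaRect(W[r][:,:2].astype(np.float32))[0])
a=cv2.resize(p[110:300,150:420,::-1],None,fx=2.4,fy=2.4)
p,d=optics.get_image('scene'); b=cv2.resize(p[130:310,150:390,::-1],None,fx=2,fy=2)
c=np.zeros((600,648,3),np.uint8); cv2.imwrite('pics/s6.png',b); cv2.imwrite('pics/t6.png',a)"
```

```text
t 8.27 now s,t,z [-0.0878  0.4815  0.2014] F [ 0.1 -0.5  0.6]
delta [10.58  0.19 13.67] [-0.003  0.001  0.001]
1077 ((0.07992112636566162, 0.4809650182723999), (0.0641358494758606, 0.09233853220939636), 89.8735122680664) [0.06328195 0.06844784 0.07230843]
[-5.13550534e-05  5.12362598e-03  6.55654854e-02]
round (0.6194836497306824, -0.052366457879543304)
```

View pics/s6.png

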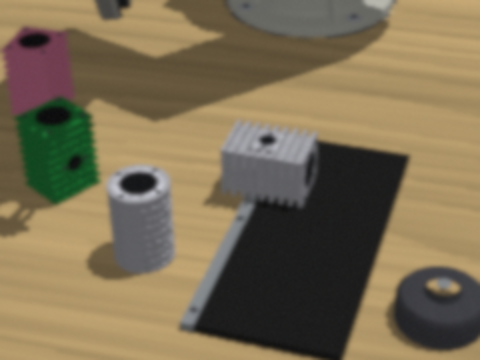

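View pics/t6.png

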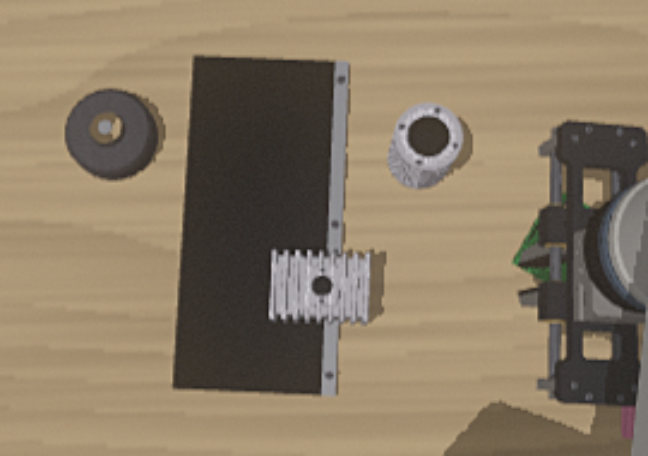

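The barrel lies flat and level, square to the strip, with its port up; the round barrel and drum have not moved. However, about 28 mm of its length still sticks out in front of the strip (top crop: end at column 370, strip 325-345). I'll slide it forward with a low push on that end so it rests properly on the pad.

Emit:
{"fn": "play_rows", "kwargs": {"increments": "3.9 0 0.7 0 0 0; 7 0 4.5 0 0 0; 6.6 0 9 0 0 0; 6.1 0 14 0 0 0; 5.7 0 18.3 0 0 0", "claw": 30}}

```text
time_s: 8.78
eef_pos: [0.4809, -0.0307, 0.0495]
tcp_rot: [0.725, 0.684, 0.063, -0.059]
contact_force: [1.1, -1.4, -0.1]
width: 0.0276
```

Emit:
{"fn": "play_rows", "kwargs": {"increments": "0 0 0 0 0 0; 0 0 0 0 0 0; 0 0 0 0 0 0"}}

```text
time_s: 9.03
eef_pos: [0.4817, -0.0321, 0.0521]
tcp_rot: [0.725, 0.683, 0.063, -0.059]
contact_force: [0.9, -0.0, 1.2]
width: 0.0274
```

```bash
python3 -c "
from h import *
go(.02,.481,.03);go(.058,.481,.03)"
```

```text
t 9.03 now s,t,z [-0.0025  0.4827  0.0521] F [0.  0.9 1.2]
delta [ 1.83 -0.17  2.56] [-0.001  0.001  0.001]
t 9.03 now s,t,z [-0.0025  0.4827  0.0521] F [0.  0.9 1.2]
delta [ 5.57 -0.17  3.22] [-0.001  0.001  0.001]
```

Emit:
{"fn": "play_rows", "kwargs": {"increments": "-0.4 -0.2 2.2 0 0 0; 0.3 -0.2 2.3 0 0 0; 0.8 -0.2 2.4 0 0 0; 1.3 -0.2 2.5 0 0 0; 1.8 -0.2 2.6 0 0 0"}}

```text
time_s: 9.45
eef_pos: [0.4813, -0.0094, 0.0298]
tcp_rot: [0.726, 0.683, 0.063, -0.059]
contact_force: [-0.2, -0.2, -0.1]
width: 0.0277
```

Emit:
{"fn": "play_rows", "kwargs": {"increments": "0.3 0 0 0 0 0; 0.6 0 0.1 0 0 0; 0.9 0 0.2 0 0 0; 1.2 0 0.2 0 0 0; 1.5 0 0.3 0 0 0"}}

```text
time_s: 9.87
eef_pos: [0.4816, 0.0052, 0.0281]
tcp_rot: [0.726, 0.683, 0.063, -0.059]
contact_force: [-1.5, -6.0, 3.9]
width: 0.0274
```

```bash
python3 -c "
from h import *
go(.058,.481,.03)"
```

```text
t 9.87 now s,t,z [0.0347 0.4804 0.0281] F [-6.1 -1.2  3.9]
delta [2.33 0.06 0.22] [-0.     0.002  0.001]
```

Sliding at about 6 N; continuing.

Emit:
{"fn": "play_rows", "kwargs": {"increments": "0.3 0 0 0 0 0; 0.6 0 0.1 0 0 0; 0.9 0 0.1 0 0 0; 1.2 0 0.2 0 0 0; 1.5 0 0.2 0 0 0"}}

```text
time_s: 10.28
eef_pos: [0.482, 0.0206, 0.0282]
tcp_rot: [0.726, 0.683, 0.062, -0.06]
contact_force: [-0.6, -2.2, -1.6]
width: 0.028
```

Emit:
{"fn": "play_rows", "kwargs": {"increments": "0.2 0 0 0 0 0; 0.4 0 0.1 0 0 0; 0.6 0 0.1 0 0 0; 0.7 0 0.1 0 0 0; 0.7 0 0.1 0 0 0"}}

```text
time_s: 10.7
eef_pos: [0.4821, 0.0279, 0.0284]
tcp_rot: [0.726, 0.683, 0.062, -0.06]
contact_force: [-0.5, -1.4, -0.5]
width: 0.0277
```

Emit:
{"fn": "play_rows", "kwargs": {"increments": "-1 0 -0.2 0 0 0; -2 0 -0.3 0 0 0; -4 0 -3 0 0 0; -6 0 -6 0 0 0; -7 0 -10 0 0 0"}}

```text
time_s: 11.12
eef_pos: [0.4752, -0.0605, 0.1142]
tcp_rot: [0.726, 0.682, 0.061, -0.061]
contact_force: [0.3, -0.5, 0.0]
width: 0.0275
```

Emit:
{"fn": "play_rows", "kwargs": {"increments": "-4 0 -4 0 0 0; -4 0 -4 0 0 0; -4 0 -4 0 0 0; -4 0 -4 0 0 0"}}

```text
time_s: 11.45
eef_pos: [0.4742, -0.1054, 0.1472]
tcp_rot: [0.726, 0.682, 0.063, -0.06]
contact_force: [0.3, -0.1, -0.9]
width: 0.0278
```

```bash
python3 -c "
from h import *
go(.04,.483,.085)
p,d,W=cloud('top'); s=W@S;t=W@T; z=W[...,2]
m=(d>0)&(z>.06)&(z<.085)&(s>.02)&(s<.25)&(abs(t-.483)<.06)
print(m.sum(),cv2.minAreaRect(np.stack([s[m],t[m]],1).astype(np.float32)),np.percentile(z[m],[5,50,95]))
A=np.c_[s[m],t[m],np.ones(m.sum())];print(np.linalg.lstsq(A,z[m],rcond=None)[0])
r=(d>0)&(z>.085)&(z<.1)&(abs(t-.6218)<.045)&(abs(s+.014)<.05);print('round',cv2.minAreaRect(W[r][:,:2].astype(np.float32))[0])
cv2.imwrite('pics/t7.png',cv2.resize(p[110:300,150:420,::-1],None,fx=2.4,fy=2.4))"
```

```text
t 11.45 now s,t,z [-0.0761  0.4798  0.1472] F [-0.   0.3 -0.9]
delta [10.36  0.31  8.13] [-0.001  0.001 -0.002]
1074 ((0.11340419203042984, 0.47988808155059814), (0.09288366883993149, 0.06361696124076843), 0.07615864276885986) [0.06319676 0.06835247 0.07218013]
[-0.00033527  0.00191353  0.0671187 ]
round (0.6197510361671448, -0.052107106894254684)
```

View pics/t7.png

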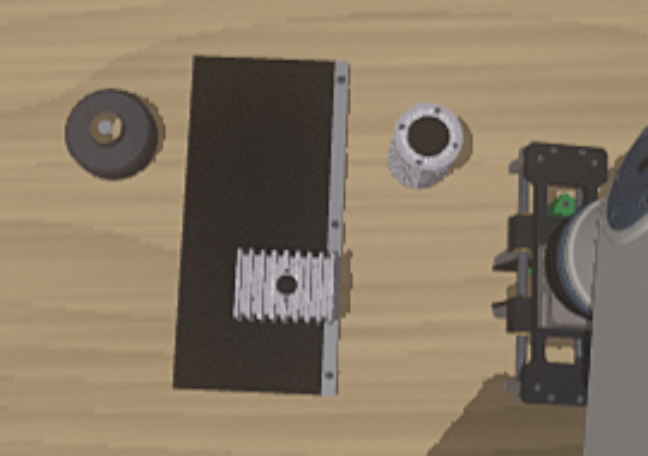

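The barrel now lies flat on strip and pad with its port (287,285) up and square to the strip. Nothing else has moved, and the gripper is clear.

```bash
python3 -c "
from workcell import robot; print(robot.finish_job())"
```

```text
the job is handed in; nothing more can be done
None
```

The square-finned barrel lies flat on the pad, square to the stop, with its port facing up. I handed the job in at about 11.5 s.

- **Slide:** I pushed it low, about 25 mm up, against the stop. It stayed standing and finished square to within about 0.2°, and I stopped at a 19 N push.
- **Tip:** I then pushed near the top, about 81 mm up, and it tipped over the stop.
- **Extra push, not in your instructions:** It fell with about 28 mm of its length still sticking out in front of the stop. I slid it about 33 mm further along the pad with a gentle low push of about 6 N.

**Last checks:**
- **Position:** The top camera shows it level and turned by less than 0.1°. About 83 of its 92 mm are on the pad, and the rest is on the steel strip, which is level with the pad.
- **Other objects:** The round barrel measured within 0.5 mm of its starting place. The brake drum looks unmoved in the pictures, but I did not measure it. The green and pink look-alikes were not touched on purpose. I did not measure them, and the arm partly hid them in the last picture.
- **Gripper:** It is clear of everything, with the measured force within noise.

No check failed. Top and wrist camera positions differed by 1 to 2 mm, which is within calibration.

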